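# Stir the beads in the lab's bead dryer

### The arm

A 7-joint arm with a two-finger parallel gripper is mounted at the origin on the work surface. World frame = base frame: x ahead of the robot, y to its left, z up, the work surface at z = 0. Lengths are in m, angles in rad, forces in N, time in s.
With the tool pointing down it reaches from about 0.4 to 0.875 m from the base axis. Payload 6.5 kg.
Tool frame: the origin (TCP) lies midway between the tips of the shut fingers; the grasp point (between the pads) lies 19 mm behind it; z points along the fingers, y is the line along which they close (so a half turn about z gives the same grasp; the last joint's range is limited). The gripper opens to 88 mm and grips with 3 to 60 N. Pads are 18 mm wide; open, the fingers measure 123 mm over their backs; the gripper's body (75 mm by 187 mm) begins 45 mm behind the grasp point.
Start: joints at [-1.224, 0.536, -0.004, 1.538, 0.003, 1.067, -0.071], TCP at [0.261, 0.595, 0.239] pointing down, gripper open.
Joint ranges: [-2.7, 2.7], [-0.37, 2.16], [-1.27, 1.26], [0.24, 2.4], [-1.31, 4.45], [0.19, 1.91], [-2.76, 2.76]. Speed limits (rad/s): [2.39, 2.39, 3.14, 3.14, 3.14, 3.14, 3.14].

### API

Orientations are given as a unit quaternion [w, x, y, z].
In Python, from station import manip gives the robot as it stands.
- The arm moves only by the shell command python3 -m pendant 'ROWS'. ROWS is text: rows parted by semicolons, each of 7 numbers parted by spaces: the shift along the tool's x, y, z in m, then the turn, a rotation vector about the tool's x, y, z in rad, then the finger opening in m, from 0 to 0.0881. A call has 1 to 12 rows; each row shifts and turns the commanded pose from where the row before left it, along the tool's axes as they then stand; what a row does not reach is not made up. A row lasts 1/12 s, in which the tool goes at most 41.7 mm and 7.16 degrees, less where a joint would pass 70% of its speed; a pose out of reach is approached as far as the arm can. A call is refused whole if a number of a shift passes 0.0417 or a number of a turn 0.125, either way. A call with a gripper value outside its range is refused whole. The fingers move at their own pace and stop on an object; the grip force is fixed at half the most. Time passes only in rows, so rows that do not move let the fingers close. It gives the time, the measured TCP pose, the force, the opening and the grip force at its end, in the units of the state.
- manip.read_state(): the state, without advancing time (a new reading comes with each control period).
- manip.grab_frame(name): name is "scene" or "top" or "wrist"; returns the picture (420x560x3 uint8, red, green, blue); there is no depth.
- manip.get_calibration(name): a dict with "fovy" (degrees; the focal length in pixels is half the picture's height over the tangent of half this angle, whatever the lens; pixels are square), "cx", "cy" (the principal point, pixels), "k1" (the pictures are not rectified: a ray, as slopes to the right and down, at radius r is drawn at 1 + k1 r^2 times it, then the intrinsics apply), "camera_from_world" (4x4, takes a point from world to camera coordinates). Camera axes: x right, y down, z forward; pixel columns grow to the right and rows downward; lengths in m; the calibration is good to about 2 mm. A picture is of the moment at which its call begins: read the wrist's pose just before it. get_calibration takes no time and is no camera call; for the wrist camera it gives the pose at the moment of the call.
- manip.finish_job(): hands the job in; it is judged then, once.
The state is a dict: "clock": time; "qpos": joint angles; "joint_vel": joint speeds; "tau": joint torques, N m; "eef_pos": TCP position; "eef_rot": TCP orientation; "force": force on the tool from outside, world axes, zero at the start; "moment": the same for the moment, N m; "width": finger opening in m; "finger_force": force on a finger pad.
Only numpy, scipy, OpenCV 4.12 (cv2) and the standard library are available. Lean on these libraries where they do the work, as an engineer would, in place of code of your own. Each camera call takes 0.05 s, during which the arm holds its last target. There are 200 camera calls.

### The job

Turn the bead dryer's selector to the green mark, then take the orange-gripped stirrer from the rack and stir the beads with its tip just above the dish floor: put it in on the selector side and go round anticlockwise (seen from above), close along the wall so that the beads are swept round, at least two full turns until just past the selector side again. Leave the stirrer standing or leaning in the blue rod jar, the jar upright, every bead still in the dish, the selector still on green, and do not disturb the spare rod, bottle, tub or flask.

Things in the scene. Friction and masses are not known exactly. Their poses are not given: they have to be found in the camera images.
- selector (a joint): selector knob of the bead dryer, angle in rad. 0 = white line of the knob points at the white mark (along the dryer's +x, towards the dish); it grows as the knob is turned clockwise seen from above. It clicks into place at 0 (white mark), 0.6 (yellow), 1.2 (green), 1.8 (red). Range -0.1 to 1.9; about 0.05 N m to turn
- selector_grip (a point): point on the knob's vertical axis at the height to grip, 30 mm above the dryer's panel. Black bar grip 46 mm long, 14 mm wide, from 9 to 41 mm above the panel, on a disc of radius 26 mm, 9 mm high. Its x axis runs along the bar towards the end with the white line
- green_mark (a point): the green dot (9 mm) on the panel, 36 mm from the knob's axis
- dryer: white bead dryer, fixed to the bench, 240 mm (x) by 160 mm (y), flat top 45 mm above the bench; origin under its centre. Knob's axis at x = -78 mm, y = 0; white dish, fixed, centred at x = +45 mm, y = 0
- dish_floor (a point): centre of the dish's inner floor (50 mm above the bench), axes as the dryer: -x is the selector side, +x the far side, +y the left side. Dish: inner radius 51 mm, outer 55 mm, flat floor, straight wall, rim 45 mm above the floor
- stirrer: upright stirring rod with an orange grip, 135 mm long; origin at its lower tip, z up along it. Steel rod 10 mm thick with a 14 mm ball end at the bottom, collar 28 mm wide at 85 to 91 mm above the tip, square orange grip 18 by 18 mm (faces along x and y) from 91 to 135 mm. 50 g. It hangs by its collar in a hole of the rack and lifts straight out
- stir_tip (a point): lowest point of the stirrer's ball end. Run 30 to 39 mm from the dish centre (ball 5 to 14 mm clear of the wall) it pushes the beads along the wall; further in they slip past outside it
- stir_grip (a point): middle of the orange grip, 115 mm above the tip
- rack: white rod rack, fixed, 160 mm (x) by 50 mm (y), 90 mm high; origin under its centre. Three 20 mm holes in its top along its x axis, at -50, 0 and +50 mm: the stirrer, the spare rod, and one empty
- spare: spare rod, the same as the stirrer but with a grey grip; to be left alone
- rod_jar: blue jar for used rods, loose, 0.7 kg, open top; origin under its centre. Outer radius 34 mm, inner radius 30 mm, 85 mm high, inner floor 8 mm up
- amber_bottle: bystander: amber bottle with black cap, radius 30 mm, 140 mm high, origin under its centre
- tub: bystander: white jar with blue cap, radius 30 mm, 85 mm high, origin under its centre
- flask: bystander: green conical flask, foot radius 33 mm, 108 mm high, origin under its centre
- bead0_center (a point): centre of a blue bead in the dish, a ball 20 mm across, 12 g
- bead1_center (a point): centre of an orange bead in the dish, a ball 20 mm across, 12 g
- bead2_center (a point): centre of a blue bead in the dish, a ball 20 mm across, 12 g
- bead3_center (a point): centre of an orange bead in the dish, a ball 20 mm across, 12 g
- bead4_center (a point): centre of a blue bead in the dish, a ball 20 mm across, 12 g
- bead5_center (a point): centre of an orange bead in the dish, a ball 20 mm across, 12 g
- bead6_center (a point): centre of a blue bead in the dish, a ball 20 mm across, 12 g
- bead7_center (a point): centre of an orange bead in the dish, a ball 20 mm across, 12 g
Mind the look-alikes: they are no part of the job. Of the things that look like the stirrer, take the one that is farthest to the robot's left at the start.

How it is judged:
On the way, in this order (a step that is already met when the one before it is completed fails the run):
1. the selector points at the green mark, before any stirring (value of joint selector between 1.03 and 1.37 rad), for 0.3 s.
2. first turn: the tip of the stirrer, down among the beads, passes the selector side of the dish (z of stir_tip in the frame of dish_floor below 0.014 m and horizontal distance between stir_tip and dish_floor below 0.05 m and x of stir_tip in the frame of dish_floor below -0.014 m and y of stir_tip in the frame of dish_floor between -0.014 and 0.014 m).
3. first turn: the tip of the stirrer, down among the beads, passes the right side of the dish (z of stir_tip in the frame of dish_floor below 0.014 m and horizontal distance between stir_tip and dish_floor below 0.05 m and y of stir_tip in the frame of dish_floor below -0.014 m and x of stir_tip in the frame of dish_floor between -0.014 and 0.014 m).
4. first turn: the tip of the stirrer, down among the beads, passes the far side of the dish (z of stir_tip in the frame of dish_floor below 0.014 m and horizontal distance between stir_tip and dish_floor below 0.05 m and x of stir_tip in the frame of dish_floor above 0.014 m and y of stir_tip in the frame of dish_floor between -0.014 and 0.014 m).
5. first turn: the tip of the stirrer, down among the beads, passes the left side of the dish, having swept at least two blue and two orange beads 20 mm from their starts (z of stir_tip in the frame of dish_floor below 0.014 m and horizontal distance between stir_tip and dish_floor below 0.05 m and y of stir_tip in the frame of dish_floor above 0.014 m and x of stir_tip in the frame of dish_floor between -0.014 and 0.014 m and (distance of each of bead0_center, bead2_center from where it was at the start of the episode above 0.02 m or distance of each of bead0_center, bead4_center from where it was at the start of the episode above 0.02 m or distance of each of bead0_center, bead6_center from where it was at the start of the episode above 0.02 m or distance of each of bead2_center, bead4_center from where it was at the start of the episode above 0.02 m or distance of each of bead2_center, bead6_center from where it was at the start of the episode above 0.02 m or distance of each of bead4_center, bead6_center from where it was at the start of the episode above 0.02 m) and (distance of each of bead1_center, bead3_center from where it was at the start of the episode above 0.02 m or distance of each of bead1_center, bead5_center from where it was at the start of the episode above 0.02 m or distance of each of bead1_center, bead7_center from where it was at the start of the episode above 0.02 m or distance of each of bead3_center, bead5_center from where it was at the start of the episode above 0.02 m or distance of each of bead3_center, bead7_center from where it was at the start of the episode above 0.02 m or distance of each of bead5_center, bead7_center from where it was at the start of the episode above 0.02 m)).
6. second turn: the tip of the stirrer, down among the beads, passes the selector side of the dish (all of step 2).
7. second turn: the tip of the stirrer, down among the beads, passes the right side of the dish (all of step 3).
8. second turn: the tip of the stirrer, down among the beads, passes the far side of the dish (all of step 4).
9. second turn: the tip of the stirrer, down among the beads, passes the left side of the dish (z of stir_tip in the frame of dish_floor below 0.014 m and horizontal distance between stir_tip and dish_floor below 0.05 m and y of stir_tip in the frame of dish_floor above 0.014 m and x of stir_tip in the frame of dish_floor between -0.014 and 0.014 m).
10. the second turn closes on the selector side (all of step 6).
At the end, for the whole second after the job is handed in: Selector within 0.17 rad of green; stirrer released, at rest, its tip inside the upright rod jar (under 45 mm above the bench); all beads in the dish (all of step 1 and z of stir_tip in the frame of rod_jar below 0.045 m and horizontal distance between stir_tip and rod_jar below 0.034 m and linear speed of stirrer below 0.03 m/s and angle between rod_jar's own z axis and vertical below 0.1 rad and horizontal distance between each of bead0_center, bead1_center, bead2_center, bead3_center, bead4_center, bead5_center, bead6_center, bead7_center and dish_floor below 0.056 m); the robot touches nothing.
It fails at once if a bead leaves the dish ((horizontal distance between bead0_center and dish_floor above 0.056 m or z of bead0_center in the frame of dish_floor above 0.06 m) or (horizontal distance between bead1_center and dish_floor above 0.056 m or z of bead1_center in the frame of dish_floor above 0.06 m) or (horizontal distance between bead2_center and dish_floor above 0.056 m or z of bead2_center in the frame of dish_floor above 0.06 m) or (horizontal distance between bead3_center and dish_floor above 0.056 m or z of bead3_center in the frame of dish_floor above 0.06 m) or (horizontal distance between bead4_center and dish_floor above 0.056 m or z of bead4_center in the frame of dish_floor above 0.06 m) or (horizontal distance between bead5_center and dish_floor above 0.056 m or z of bead5_center in the frame of dish_floor above 0.06 m) or (horizontal distance between bead6_center and dish_floor above 0.056 m or z of bead6_center in the frame of dish_floor above 0.06 m) or (horizontal distance between bead7_center and dish_floor above 0.056 m or z of bead7_center in the frame of dish_floor above 0.06 m)).
It fails at once if the amber bottle, tub or flask is shoved more than 20 mm or tipped ((distance of amber_bottle from where it was at the start of the episode above 0.02 m or angle between amber_bottle's own z axis and vertical above 0.3 rad) or (distance of tub from where it was at the start of the episode above 0.02 m or angle between tub's own z axis and vertical above 0.3 rad) or (distance of flask from where it was at the start of the episode above 0.02 m or angle between flask's own z axis and vertical above 0.3 rad)).
It fails at once if the spare rod is disturbed (moved more than 20 mm) (distance of spare from where it was at the start of the episode above 0.02 m).
It fails at once if the rod jar is shoved more than 40 mm (distance of rod_jar from where it was at the start of the episode above 0.04 m).
It also fails if it takes over 72 s, if anything falls off the work surface, if the arm or the gripper's body presses on something with over 40 N, if the wrist force passes 120 N, or if a joint passes its speed limit or range.

## Working session

There is one attempt and no reset: what is moved stays moved. The work goes in short steps, Python scripts to look and compute and a shell command to move; the robot and the scene stay as the last step left them, time stands still between calls to the robot, and variables do not carry over. Pictures are saved under pics/ and viewed, at most 12 in all, crops included, and the job is handed in when it is done.

```bash
ls; mkdir -p pics; python3 - <<'E'
from station import manip
import cv2,numpy as np
s=manip.read_state();print(s)
for n in("top","scene"):
    f=manip.grab_frame(n);cv2.imwrite(f"pics/{n}0.png",f[:,:,::-1]);c=manip.get_calibration(n);print(n,c)
E
```

```text
pics
{'clock': 0.0, 'qpos': array([-1.22422774,  0.53715644, -0.00445414,  1.53883439,  0.00263525,
        1.0673202 , -0.07117419]), 'joint_vel': array([ 3.98150975e-04, -2.18834549e-04,  3.59926864e-05,  6.43778879e-04,
        1.16363782e-04,  7.31078922e-04,  2.46396875e-04]), 'tau': array([ 8.45612885e-04, -5.70983326e+01,  9.90599468e-01, -2.51603830e+01,
       -5.62022708e-02,  1.80412381e-02,  1.83017778e-04]), 'eef_pos': array([0.26051862, 0.59484808, 0.23786036]), 'eef_rot': array([-1.02042407e-04,  2.04859538e-01,  9.78791007e-01, -8.50292779e-04]), 'force': array([-1.05409695, -0.4117581 ,  0.37299668]), 'moment': array([-0.0373274 ,  0.0010733 ,  0.05818592]), 'finger_force': 0.0, 'width': 0.088208702392589}
top {'fovy': 55.379316083409336, 'cx': 272.61203457599146, 'cy': 213.04113920927682, 'k1': -0.08952384804731599, 'camera_from_world': array([[-0.02202989, -0.99975449,  0.00237412,  0.00542992],
       [-0.99051019,  0.02150383, -0.1357466 ,  0.55254962],
       [ 0.13566222, -0.00534207, -0.99074075,  0.92900776],
       [ 0.        ,  0.        ,  0.        ,  1.        ]])}
scene {'fovy': 46.87452275633994, 'cx': 277.19432189694396, 'cy': 202.55340666924, 'k1': -0.07845901536931668, 'camera_from_world': array([[-0.83791441,  0.54569554, -0.01076175,  0.45488603],
       [ 0.4656211 ,  0.70439472, -0.5357472 , -0.20179215],
       [-0.28477434, -0.4539212 , -0.84430985,  1.22385665],
       [ 0.        ,  0.        ,  0.        ,  1.        ]])}
```

View pics/top0.png

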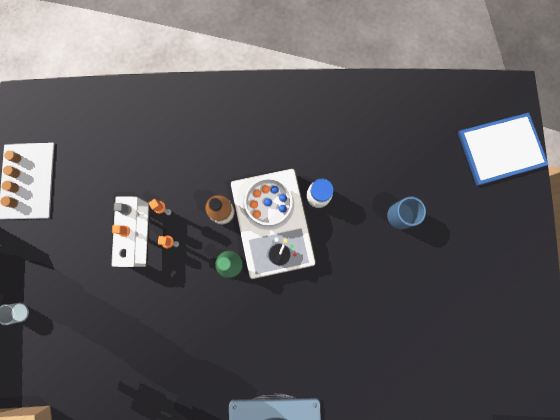

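View pics/scene0.png

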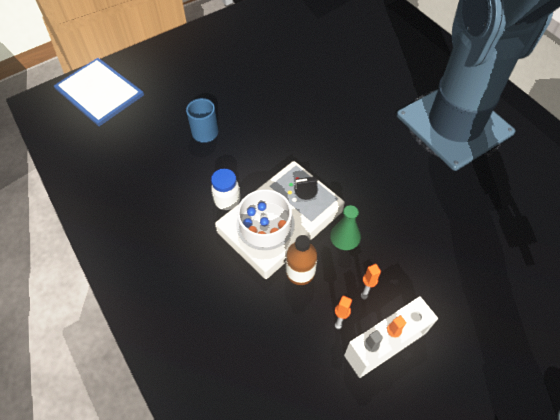

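```bash
cat > h.py <<'E'
from station import manip
import cv2,numpy as np
C={n:manip.get_calibration(n) for n in("top","scene")}
def ray(n,u,v,c=None):
    c=c or C[n];f=210/np.tan(np.radians(c["fovy"]/2));K=np.array([[f,0,c["cx"]],[0,f,c["cy"]],[0,0,1.]])
    p=cv2.undistortPoints(np.array([[[u,v]]],float),K,np.array([c["k1"],0,0,0]))[0,0]
    T=c["camera_from_world"];R=T[:3,:3];return -R.T@T[:3,3],R.T@np.r_[p,1]
def plane(n,u,v,z,c=None):
    o,d=ray(n,u,v,c);return (o+d*(z-o[2])/d[2])[:2]
def proj(n,P,c=None):
    c=c or C[n];f=210/np.tan(np.radians(c["fovy"]/2));K=np.array([[f,0,c["cx"]],[0,f,c["cy"]],[0,0,1.]])
    T=c["camera_from_world"];r=cv2.Rodrigues(T[:3,:3])[0]
    return cv2.projectPoints(np.array(P,float).reshape(-1,3),r,T[:3,3],K,np.array([c["k1"],0,0,0]))[0][:,0]
def tri(a,b):
    A=[];B=[]
    for n,p in(("top",a),("scene",b)):
        o,d=ray(n,*p);d/=np.linalg.norm(d);M=np.eye(3)-np.outer(d,d);A.append(M);B.append(M@o)
    return np.linalg.lstsq(np.vstack(A),np.hstack(B),rcond=None)[0]
E
python3 - <<'E'
import cv2,numpy as np
t=cv2.imread("pics/top0.png");s=cv2.imread("pics/scene0.png")
Z=lambda im,x,y:cv2.resize(im[y:y+75,x:x+100],None,fx=4,fy=4,interpolation=cv2.INTER_CUBIC)
cv2.imwrite("pics/z.png",np.vstack([np.hstack([Z(t,225,210),Z(t,225,160)]),np.hstack([Z(t,95,195),Z(s,340,300)])]))
E
```

```text
(no output)
```

View pics/z.png

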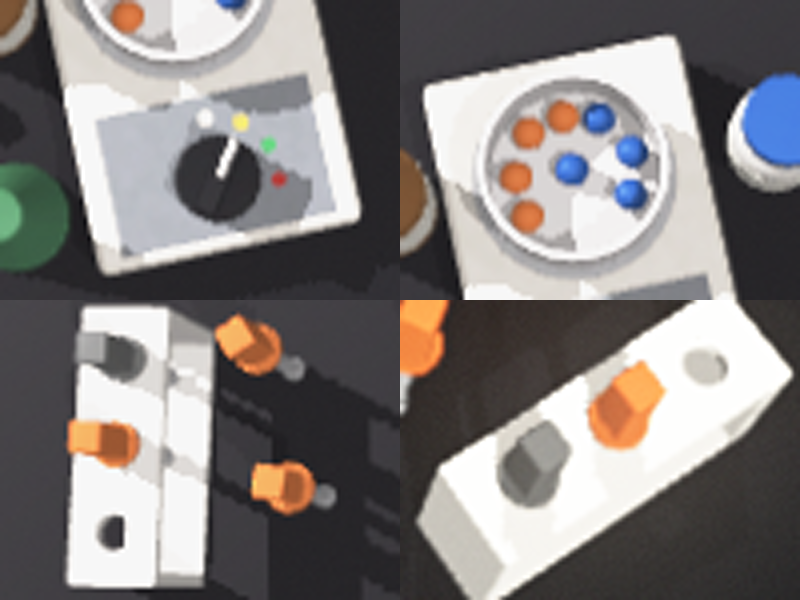

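The top view shows the knob bar near yellow, with the white dot at about (276,240), yellow at (285,240), green at (292,246) and red at (295,255). The stirrer in the rack has its orange grip at about (118,230), the spare is at (120,208), and the empty hole is at (123,253). Two orange look-alikes stand right of the rack, and the blue jar is at (407,212).

```bash
python3 - <<'E'
from h import *
from scipy.optimize import least_squares
np.set_printoptions(precision=4,suppress=True)
P=lambda u,v,z:plane("top",u,v,z)
rot=lambda t:np.array([[np.cos(t),-np.sin(t)],[np.sin(t),np.cos(t)]])
# dryer fit by corners+dots
obs=[];loc=[]
for (u,v),l in zip([(232.5,181.2),(294,169.2),(314.5,263.2),(251.2,278)],[(.12,.08),(.12,-.08),(-.12,-.08),(-.12,.08)]):obs.append(P(u,v,.045));loc.append(l)
for (u,v),a in zip([(276.2,239.8),(285,240.5),(292,246.2),(294.8,254.8)],[0,.6,1.2,1.8]):obs.append(P(u,v,.045));loc.append((-.078+.036*np.cos(a),-.036*np.sin(a)))
obs=np.array(obs);loc=np.array(loc)
r=least_squares(lambda q:((rot(q[2])@loc.T).T+q[:2]-obs).ravel(),[.5,0,0])
q=r.x;print("dryer",q,"resid mm",(r.fun.reshape(-1,2)*1000).round(1).tolist())
R=rot(q[2]);print("knob",R@[-.078,0]+q[:2],"dish",R@[.045,0]+q[:2])
# white line on knob at z .086
a=P(225+219/4,210+176/4,.086);b=P(225+236/4,210+141/4,.086);d=R.T@(b-a);print("bar ang cw",-np.arctan2(d[1],d[0]),"line ends",a,b)
t=cv2.imread("pics/top0.png");s=cv2.imread("pics/scene0.png")
# rack
ob=np.array([P(95+x/4,195+(y-300)/4,.09) for x,y in[(82,308),(168,308),(156,586),(67,583)]])
c=ob.mean(0);print("rack",c,ob.tolist(),"ang",np.arctan2(*((ob[2]+ob[3]-ob[0]-ob[1])[::-1])))
print("stirrer collar",P(95+120/4,195+(446-300)/4,.096),"top",P(95+84/4,195+(438-300)/4,.14),"hole",P(95+112/4,195+(532-300)/4,.09),"spare top",P(95+91/4,195+(346-300)/4,.14))
o=lambda x,y:(340+(x-400)/4,300+(y-300)/4)
print("tri grip top",tri((95+84/4,195+(438-300)/4),o(639,387)))
# jar
for n,im in(("top",t),("scene",s)):
    h=cv2.cvtColor(im,cv2.COLOR_BGR2HSV);m=cv2.inRange(h,(95,80,40),(112,255,255))
    k,l,st,ce=cv2.connectedComponentsWithStats(m)
    print(n,[(st[i].tolist(),ce[i].round(1).tolist()) for i in range(1,k) if st[i][4]>120])
    for nm,lo,hi in(("orange",(5,150,150),(15,255,255)),("brown",(5,120,30),(18,255,140)),("green",(60,100,30),(85,255,255))):
        m=cv2.inRange(h,lo,hi);k,l,st,ce=cv2.connectedComponentsWithStats(m)
        print(n,nm,[(st[i].tolist(),ce[i].round(1).tolist()) for i in range(1,k) if st[i][4]>60])
E
```

```text
dryer [ 0.5292 -0.0066  0.1816] resid mm [[1.2, 4.8], [3.4, -2.5], [-4.2, -4.0], [-1.8, 3.3], [0.7, -0.5], [0.3, -0.7], [0.2, -0.5], [0.1, 0.2]]
knob [ 0.4525 -0.0207] dish [0.5735 0.0015]
bar ang cw 0.6588052518847752 line ends [ 0.452  -0.0205] [ 0.4716 -0.0306]
rack [0.5107 0.3348] [[0.5909873143339978, 0.35842289899491986], [0.5897394944107619, 0.30724667273566564], [0.42979517575024434, 0.31076321771809295], [0.43215486476982606, 0.36267673252074956]] ang 3.1172218685931252
stirrer collar [0.5094 0.3312] top [0.5098 0.3351] hole [0.4608 0.337 ] spare top [0.5603 0.3328]
tri grip top [0.5113 0.3369 0.1334]
top [([457, 112, 91, 74, 1080], [497.6, 149.9]), ([311, 178, 23, 24, 425], [321.7, 189.3]), ([387, 196, 39, 33, 961], [406.4, 212.7])]
top orange [([149, 199, 16, 15, 110], [158.1, 206.9]), ([112, 225, 17, 11, 106], [121.9, 230.4]), ([158, 236, 16, 12, 110], [166.8, 241.4])]
top brown [([211, 195, 20, 26, 260], [222.4, 209.4])]
top green [([216, 252, 12, 18, 94], [220.6, 259.8])]
scene [([54, 58, 90, 68, 742], [101.9, 97.2]), ([186, 98, 33, 45, 1164], [202.2, 119.7]), ([211, 168, 25, 24, 471], [223.3, 179.6])]
scene orange [([289, 250, 27, 21, 405], [302.9, 260.2]), ([363, 264, 18, 23, 225], [371.0, 277.2]), ([335, 296, 17, 23, 215], [343.0, 309.1]), ([387, 316, 17, 21, 180], [394.5, 328.1])]
scene brown []
scene green [([334, 206, 26, 44, 718], [348.3, 230.4])]
```

```bash
R="-.0264 -.0304 0 0 0 0 .045"; python3 -m pendant '-.0264 -.0304 0 0 0 0 .045;-.0264 -.0304 0 0 0 0 .045;-.0264 -.0304 0 0 0 0 .045;-.0264 -.0304 0 0 0 0 .045;-.0264 -.0304 0 0 0 0 .045;-.0264 -.0304 0 0 0 0 .045;-.0264 -.0304 0 0 0 0 .045;-.0264 -.0304 0 0 0 0 .045;-.0264 -.0304 0 0 0 0 .045;-.0264 -.0304 0 0 0 0 .045;-.0264 -.0304 0 0 0 0 .045;-.0264 -.0304 0 0 0 0 .045'; python3 -m pendant '-.0264 -.0304 0 0 0 0 .045;-.0264 -.0304 0 0 0 0 .045;-.0264 -.0304 0 0 0 0 .045;-.0264 -.0304 0 0 0 0 .045;0 0 0 0 0 0 .045;0 0 0 0 0 0 .045'
python3 - <<'E'
from h import *
c=manip.get_calibration("wrist");f=manip.grab_frame("wrist");cv2.imwrite("pics/w1.png",f[:,:,::-1])
np.savez("w1.npz",**c)
for p in[(.4525,-.0207,.086),(.5735,.0015,.095)]:print(proj("wrist",p,c))
E
```

```text
clock: 1.1
eef_pos: [0.4046, 0.1322, 0.2387]
eef_rot: [-0.0, 0.205, 0.979, 0.0]
force: [0.9, 0.5, 0.5]
width: 0.0446
finger_force: 0.0
clock: 1.6
eef_pos: [0.4526, -0.0217, 0.2386]
eef_rot: [-0.0, 0.207, 0.978, -0.0]
force: [-0.3, 1.0, -0.2]
width: 0.0449
finger_force: 0.0
[[282.81418313 196.74707362]]
[[355.93108019 303.24451426]]
```

View pics/w1.png

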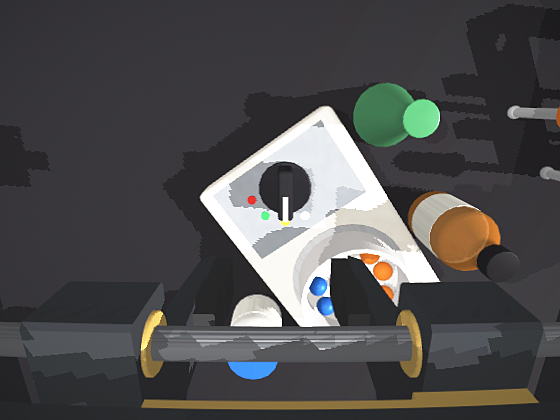

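The knob bar stands vertical in the wrist picture, centred near (284,193), so it is aligned with the fingers and close to the projected (283,197). Going down.

```bash
python3 -m pendant '0 0 .036 0 0 0 .045;0 0 .036 0 0 0 .045;0 0 .036 0 0 0 .045;0 0 .036 0 0 0 .045;0 0 .02 0 0 0 .045;0 0 .0165 0 0 0 .045;0 0 0 0 0 0 .045;0 0 0 0 0 0 0;0 0 0 0 0 0 0;0 0 0 0 0 0 0;0 0 0 0 0 0 0;0 0 0 0 0 0 0'
```

```text
clock: 2.65
eef_pos: [0.4535, -0.0186, 0.0591]
eef_rot: [0.001, 0.205, 0.979, 0.001]
force: [3.6, 15.0, -0.9]
width: 0.0137
finger_force: 11.4
```

```bash
python3 -m pendant '0 .003 0 0 0 0 0;0 0 0 0 0 .1 0;0 0 0 0 0 .1 0;0 0 0 0 0 .1 0;0 0 0 0 0 .1 0;0 0 0 0 0 .1 0;0 0 0 0 0 .1 0;0 0 0 0 0 0 0;0 0 0 0 0 0 0'
```

```text
clock: 3.4
eef_pos: [0.4541, -0.0176, 0.059]
eef_rot: [0.001, 0.486, 0.874, -0.0]
force: [-1.0, -2.7, 8.2]
width: 0.0136
finger_force: 30.0
```

```bash
python3 -m pendant '0 0 0 0 0 0 .045;0 0 0 0 0 0 .045;0 0 0 0 0 0 .045;0 0 -.03 0 0 0 .045;0 0 -.036 0 0 0 .045;0 0 -.036 0 0 0 .045;0 0 -.036 0 0 0 .045;0 0 -.036 0 0 0 .045'; python3 -m pendant '.03 .0259 0 0 0 0 .045;.03 .0259 0 0 0 0 .045;.03 .0259 0 0 0 0 .045;.03 .0259 0 0 0 0 .045;.03 .0259 0 0 0 0 .045;.03 .0259 0 0 0 0 .045;.03 .0259 0 0 0 0 .045;.03 .0259 0 0 0 0 .045;.03 .0259 0 0 0 0 .045'; python3 -m pendant '0 0 0 0 0 -.11 .045;0 0 0 0 0 -.11 .045;0 0 0 0 0 -.11 .045;0 0 0 0 0 -.11 .045;0 0 0 0 0 -.11 .045;0 0 0 0 0 -.11 .045;0 0 0 0 0 -.11 .045;0 0 0 0 0 -.11 .045;0 0 0 0 0 -.11 .045;0 0 0 0 0 0 .045'
python3 - <<'E'
from h import *
t=manip.grab_frame("top")[:,:,::-1];cv2.imwrite("pics/top1.png",t)
c=manip.get_calibration("wrist");f=manip.grab_frame("wrist")[:,:,::-1];np.savez("w2.npz",**c)
cv2.imwrite("pics/w2raw.png",f)
a=cv2.resize(f,(400,300));Z=lambda im,x,y:cv2.resize(im[y:y+75,x:x+100],None,fx=4,fy=4,interpolation=cv2.INTER_CUBIC)
g=np.zeros((300,400,3),np.uint8)
cv2.imwrite("pics/c2.png",np.vstack([np.hstack([a,Z(t,225,210)]),np.hstack([Z(t,360,170),Z(t,225,160)])]))
print(proj("wrist",[(.51,.3345,.14),(.56,.333,.14)],c)); print(manip.read_state()["qpos"])
E
```

```text
clock: 4.07
eef_pos: [0.4532, -0.0169, 0.2338]
eef_rot: [-0.0, 0.485, 0.874, -0.0]
force: [0.5, 0.6, 1.0]
width: 0.0448
finger_force: 0.0
clock: 4.82
eef_pos: [0.5081, 0.3377, 0.232]
eef_rot: [-0.0, 0.485, 0.875, -0.0]
force: [0.3, -0.5, 0.2]
width: 0.045
finger_force: 0.0
clock: 5.65
eef_pos: [0.5084, 0.3355, 0.232]
eef_rot: [-0.0, 0.01, 1.0, -0.0]
force: [0.1, 0.0, 0.9]
width: 0.0452
finger_force: 0.0
[[279.71571053 220.76733753]
 [279.44680585 283.24988501]]
[-0.81581109  0.4780835   0.21792886  1.66887424 -0.11823708  1.00780835
  0.98614238]
```

View pics/c2.png

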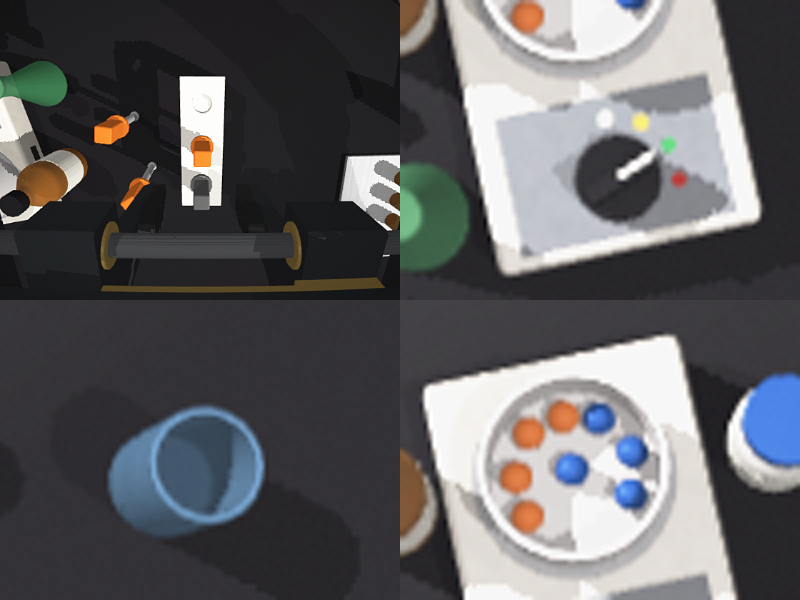

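The selector points at green. The jar rim is centred near zoom (208,465), and the stirrer's grip in the wrist view is at about (283,220), matching the estimate.

```bash
python3 -m pendant '-.0015 .001 .036 0 0 0 .045;0 0 .036 0 0 0 .045;0 0 .036 0 0 0 .045;0 0 .022 0 0 0 .045;0 0 0 0 0 0 .045;0 0 0 0 0 0 0;0 0 0 0 0 0 0;0 0 0 0 0 0 0;0 0 0 0 0 0 0;0 0 0 0 0 0 0;0 0 0 0 0 0 0'; python3 -m pendant '0 0 -.02 0 0 0 0;0 0 -.03 0 0 0 0;0 0 -.03 0 0 0 0;0 0 -.03 0 0 0 0;0 0 -.03 0 0 0 0;0 0 -.03 0 0 0 0;0 0 0 0 0 0 0;0 0 0 0 0 0 0'
python3 - <<'E'
from h import *
f=manip.grab_frame("wrist")[:,:,::-1];s=manip.grab_frame("scene")[:,:,::-1];t=cv2.imread("pics/top1.png")
cv2.imwrite("pics/c3.png",np.hstack([cv2.resize(f,(400,300)),cv2.resize(s,(400,300))]))
cv2.imwrite("pics/scene3.png",s)
np.set_printoptions(precision=4,suppress=True)
# jar rim from top1: bright rim ellipse
h=cv2.cvtColor(t,cv2.COLOR_BGR2HSV);m=cv2.inRange(h,(95,80,40),(112,255,255))[:, :]
for u,v in[(360+208/4,170+(465-300)/4)]:print("jar",plane("top",u,v,.085))
c=plane("top",412,211.2,.085)
for nm,u,v,z in[("dish rim",225+(575-400)/4,160+(470-300)/4,.095)]:print(nm,plane("top",u,v,z))
# project dish rim estimates and jar base in both views to check
a=np.linspace(0,2*np.pi,5)[:4]
for ctr in[(.5735,.0015)]:
    for n in("top","scene"):print(n,proj(n,[(ctr[0]+.055*np.cos(x),ctr[1]+.055*np.sin(x),.095) for x in a]))
print("jar scene",proj("scene",[(c[0],c[1],.085)]))
E
```

```text
clock: 6.67
eef_pos: [0.5111, 0.3372, 0.1039]
eef_rot: [0.001, 0.012, 1.0, 0.001]
force: [-0.9, -0.8, 6.9]
width: 0.0176
finger_force: 30.0
clock: 7.33
eef_pos: [0.5109, 0.3371, 0.2744]
eef_rot: [0.002, 0.012, 1.0, 0.001]
force: [-0.0, 0.4, -0.6]
width: 0.0179
finger_force: 30.0
jar [ 0.5432 -0.3306]
dish rim [0.5691 0.0019]
top [[268.401  177.0366]
 [244.7911 201.1224]
 [269.4    224.581 ]
 [292.9904 200.0914]]
scene [[241.0608 223.1503]
 [279.3003 230.0196]
 [287.0367 197.5859]
 [250.2595 191.3025]]
jar scene [[200.8734 107.1201]]
```

View pics/c3.png

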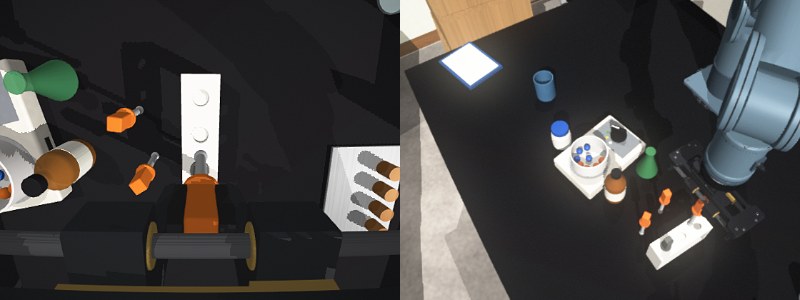

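```bash
python3 - <<'E'
from h import *
s=cv2.imread("pics/scene3.png");t=cv2.imread("pics/top1.png")
a=np.linspace(0,2*np.pi,25)
def pan(n,im,x,y,c,r,z):
    o=cv2.resize(im[y:y+50,x:x+66],(400,300),interpolation=cv2.INTER_CUBIC);k=400/66
    for p in proj(n,[(c[0]+r*np.cos(q),c[1]+r*np.sin(q),z) for q in a]):
        cv2.circle(o,(int((p[0]+.5-x)*k),int((p[1]+.5-y)*300/50)),2,(0,255,0),-1)
    return o
D=(.572,.0035);J=(.544,-.329)
cv2.imwrite("pics/ov.png",np.vstack([np.hstack([pan("top",t,236,177,D,.055,.095),pan("scene",s,232,185,D,.055,.095)]),np.hstack([pan("top",t,375,188,J,.034,.085),pan("scene",s,170,92,J,.034,.085)])]))
E
```

```text
(no output)
```

View pics/ov.png

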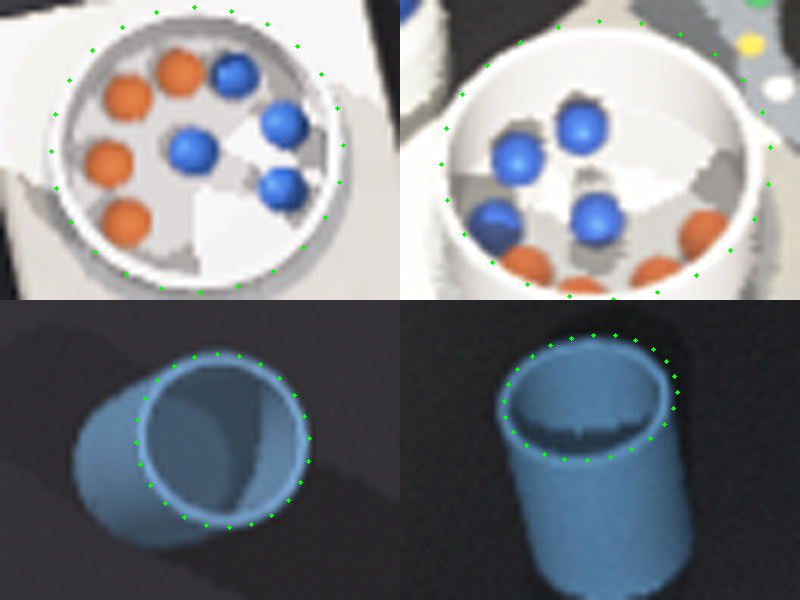

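The rim overlays fit the dish and jar to about 2 mm. The dish centre is ≈(0.572, 0.004) and the jar ≈(0.544, -0.329). Next I carry the stirrer over the selector side of the dish.

```bash
python3 -m pendant '-.004 -.0376 0 0 0 0 0;-.004 -.0376 0 0 0 0 0;-.004 -.0376 0 0 0 0 0;-.004 -.0376 0 0 0 0 0;-.004 -.0376 0 0 0 0 0;-.004 -.0376 0 0 0 0 0;-.004 -.0376 0 0 0 0 0;-.004 -.0376 0 0 0 0 0;-.004 -.0376 0 0 0 0 0;0 0 0 0 0 0 0;0 0 0 0 0 0 0;0 0 0 0 0 0 0'
python3 - <<'E'
from h import *
s=manip.grab_frame("scene")[:,:,::-1];w=manip.grab_frame("wrist")[:,:,::-1];t=manip.grab_frame("top")[:,:,::-1]
Z=lambda im,x,y:cv2.resize(im[y:y+75,x:x+100],None,fx=4,fy=4,interpolation=cv2.INTER_CUBIC)
e=manip.read_state()["eef_pos"];print(e,proj("scene",[e-[0,0,.099],e+[0,0,.019]]),proj("top",[e-[0,0,.099]]))
cv2.imwrite("pics/c4.png",np.vstack([np.hstack([Z(s,220,140),cv2.resize(w,(400,300))]),np.hstack([Z(t,225,170),Z(s,220,170)])]))
E
```

```text
clock: 8.43
eef_pos: [0.5376, -0.002, 0.2711]
eef_rot: [-0.001, 0.011, 1.0, 0.0]
force: [-0.1, 0.8, -0.7]
width: 0.0177
finger_force: 30.0
[ 0.53803422 -0.0007959   0.27163427] [[278.11940047 179.35303946]
 [277.48574332 139.54039017]] [[270.09953908 211.19655984]]
```

View pics/c4.png

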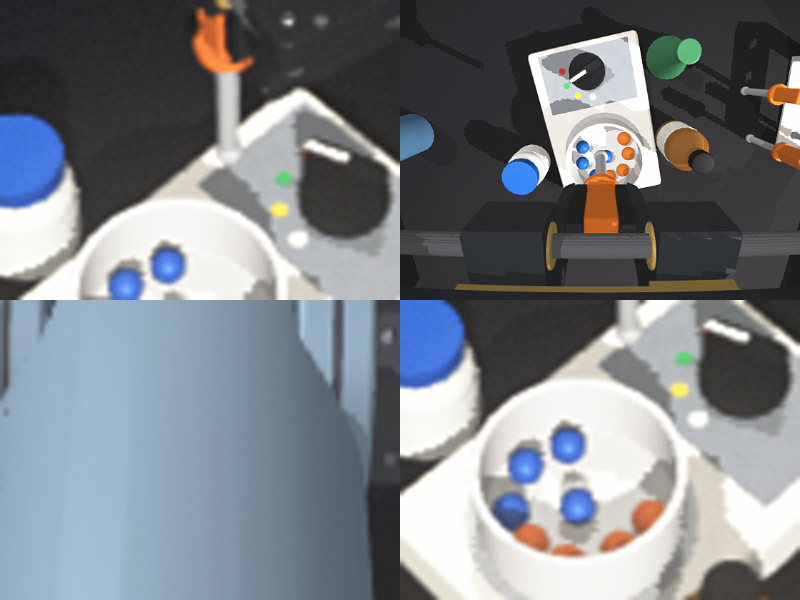

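The tip shows in the scene view at about (278,180), as predicted, and the stirrer hangs straight. Going down and making the first half turn.

```bash
python3 -m pendant '0 0 .03 0 0 0 0;0 0 .03 0 0 0 0;0 0 .03 0 0 0 0;0 0 .0165 0 0 0 0;0 0 .0095 0 0 0 0;0 0 0 0 0 0 0;0 0 0 0 0 0 0;0 0 0 0 0 0 0'; python3 -m pendant '-.0023 -.0086 0 0 0 0 0;-.0045 -.0077 0 0 0 0 0;-.0063 -.0063 0 0 0 0 0;-.0077 -.0045 0 0 0 0 0;-.0086 -.0023 0 0 0 0 0;-.0089 0 0 0 0 0 0'
```

```text
clock: 9.25
eef_pos: [0.5394, -0.0022, 0.1575]
eef_rot: [0.001, 0.011, 1.0, 0.0]
force: [-0.2, -0.4, -0.0]
width: 0.0178
finger_force: 30.0
clock: 9.75
eef_pos: [0.5771, -0.0339, 0.1564]
eef_rot: [0.0, 0.012, 1.0, -0.0]
force: [-0.1, -0.2, 0.2]
width: 0.0178
finger_force: 30.0
```

```bash
python3 -m pendant '-.0086 .0033 .001 0 0 0 0;-.0077 .0055 .001 0 0 0 0;-.0063 .0073 0 0 0 0 0;-.0045 .0077 0 0 0 0 0;-.0023 .0086 0 0 0 0 0;0 .0089 0 0 0 0 0'; python3 -m pendant '.0023 .0086 0 0 0 0 0;.0045 .0077 0 0 0 0 0;.0063 .0063 0 0 0 0 0;.0077 .0045 0 0 0 0 0;.0086 .0023 0 0 0 0 0;.0089 0 0 0 0 0 0'; python3 -m pendant '.0086 -.0023 0 0 0 0 0;.0077 -.0045 0 0 0 0 0;.0063 -.0063 0 0 0 0 0;.0045 -.0077 0 0 0 0 0;.0023 -.0086 0 0 0 0 0;0 -.0089 0 0 0 0 0'
python3 - <<'E'
from h import *
w=manip.grab_frame("wrist")[:,:,::-1];s=manip.grab_frame("scene")[:,:,::-1]
cv2.imwrite("pics/c5.png",np.hstack([cv2.resize(w[100:320,200:400],(400,440),interpolation=cv2.INTER_CUBIC),cv2.resize(s[150:260,210:310],(400,440),interpolation=cv2.INTER_CUBIC)]))
E
```

```text
clock: 10.25
eef_pos: [0.6068, 0.0092, 0.1542]
eef_rot: [0.0, 0.011, 1.0, 0.0]
force: [-1.7, -0.2, -0.8]
width: 0.0178
finger_force: 30.0
clock: 10.75
eef_pos: [0.5676, 0.0388, 0.1543]
eef_rot: [-0.0, 0.011, 1.0, 0.0]
force: [0.1, -0.3, 0.0]
width: 0.0177
finger_force: 30.0
clock: 11.25
eef_pos: [0.5378, -0.0009, 0.1543]
eef_rot: [-0.0, 0.012, 1.0, -0.0]
force: [0.4, 0.8, -0.5]
width: 0.0175
finger_force: 30.0
```

View pics/c5.png

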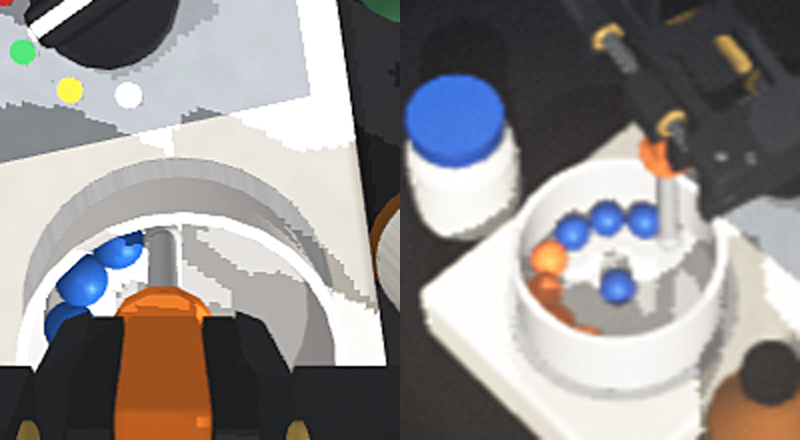

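The beads are being swept along the wall ahead of the stirrer, and all eight are in the dish. Second turn, just past the selector side, then lift.

```bash
python3 -m pendant '-.0023 -.0086 0 0 0 0 0;-.0045 -.0077 0 0 0 0 0;-.0063 -.0063 0 0 0 0 0;-.0077 -.0045 0 0 0 0 0;-.0086 -.0023 0 0 0 0 0;-.0089 .001 0 0 0 0 0'; python3 -m pendant '-.0086 .0028 0 0 0 0 0;-.0077 .0045 0 0 0 0 0;-.0063 .0063 0 0 0 0 0;-.0045 .0077 0 0 0 0 0;-.0023 .0086 0 0 0 0 0;0 .0089 0 0 0 0 0'; python3 -m pendant '.0023 .0086 0 0 0 0 0;.0045 .0077 0 0 0 0 0;.0063 .0063 0 0 0 0 0;.0077 .0045 0 0 0 0 0;.0086 .0023 0 0 0 0 0;.0089 0 0 0 0 0 0'; python3 -m pendant '.0086 -.0023 0 0 0 0 0;.0077 -.0045 0 0 0 0 0;.0063 -.0063 0 0 0 0 0;.0045 -.0077 0 0 0 0 0;.0023 -.0086 0 0 0 0 0;0 -.0089 0 0 0 0 0;-.0023 -.0086 0 0 0 0 0;0 0 0 0 0 0 0;0 0 0 0 0 0 0'; python3 -m pendant '0 0 -.01 0 0 0 0;0 0 -.02 0 0 0 0;0 0 -.03 0 0 0 0;0 0 -.03 0 0 0 0;0 0 -.03 0 0 0 0;0 0 0 0 0 0 0;0 0 0 0 0 0 0'
```

```text
clock: 11.85
eef_pos: [0.5772, -0.0299, 0.1542]
eef_rot: [0.0, 0.012, 1.0, -0.0]
force: [-0.8, 0.2, 0.3]
width: 0.0178
finger_force: 30.0
clock: 12.35
eef_pos: [0.6069, 0.0106, 0.1542]
eef_rot: [0.0, 0.011, 1.0, 0.0]
force: [-1.1, -0.1, 0.0]
width: 0.0175
finger_force: 30.0
clock: 12.85
eef_pos: [0.5676, 0.0403, 0.1543]
eef_rot: [-0.0, 0.011, 1.0, 0.0]
force: [-0.2, -0.1, -0.2]
width: 0.0179
finger_force: 30.0
clock: 13.6
eef_pos: [0.541, -0.0077, 0.1542]
eef_rot: [0.0, 0.012, 1.0, -0.0]
force: [-0.1, -0.6, -0.7]
width: 0.0178
finger_force: 30.0
clock: 14.18
eef_pos: [0.5417, -0.0061, 0.2763]
eef_rot: [0.002, 0.011, 1.0, 0.0]
force: [-0.5, -0.2, -1.1]
width: 0.0176
finger_force: 30.0
```

```bash
python3 -m pendant '-.0012 -.0403 0 0 0 0 0;-.0012 -.0403 0 0 0 0 0;-.0012 -.0403 0 0 0 0 0;-.0012 -.0403 0 0 0 0 0;-.0012 -.0403 0 0 0 0 0;-.0012 -.0403 0 0 0 0 0;-.0012 -.0403 0 0 0 0 0;-.0012 -.0403 0 0 0 0 0;0 0 0 0 0 0 0;0 0 0 0 0 0 0;0 0 0 0 0 0 0'
python3 - <<'E'
from h import *
w=manip.grab_frame("wrist")[:,:,::-1];s=manip.grab_frame("scene")[:,:,::-1]
cv2.imwrite("pics/c6.png",np.hstack([cv2.resize(w[80:320,150:410],(400,369),interpolation=cv2.INTER_CUBIC),cv2.resize(s[40:160,150:280],(400,369),interpolation=cv2.INTER_CUBIC)]))
e=manip.read_state()["eef_pos"];p=proj("scene",[e-[0,0,.099],(.544,-.3285,.085)]);print(e,p,(p-[150,40])*400/130+[400,0])
E
```

```text
clock: 15.1
eef_pos: [0.5426, -0.328, 0.2727]
eef_rot: [-0.001, 0.011, 1.0, 0.001]
force: [-0.4, 1.2, -0.5]
width: 0.0178
finger_force: 30.0
[ 0.54328132 -0.32694445  0.27342402] [[196.04037672  80.0881944 ]
 [201.03781291 107.76458507]] [[541.66269759 123.34829045]
 [557.03942434 208.50641559]]
```

View pics/c6.png

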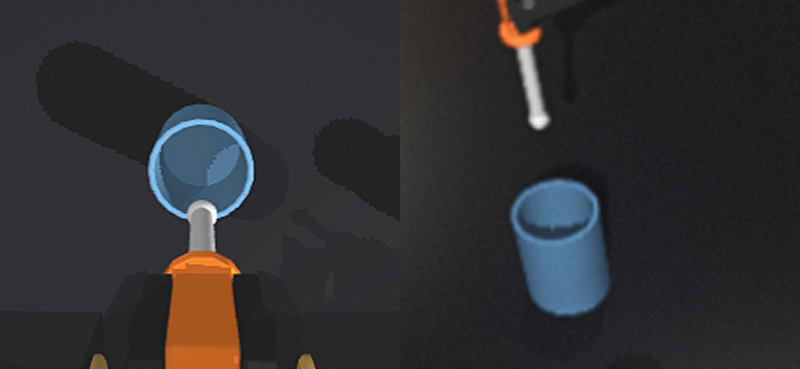

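Tip and jar are where predicted: the tip is at crop (540,125) and the rim centre at (556,210). Lowering, tilting slightly, then releasing.

```bash
python3 -m pendant '0 0 .037 0 0 0 0;0 0 .037 0 0 0 0;0 0 .037 0 0 0 0;0 0 .02 0 0 0 0;0 0 .017 0 0 0 0;0 0 0 0 .075 0 0;0 0 0 0 .075 0 0;-.001 0 .007 0 0 0 0;-.001 0 .007 0 0 0 0;0 0 0 0 0 0 0;0 0 0 0 0 0 0'; python3 -m pendant '0 0 0 0 0 0 .03;0 0 0 0 0 0 .07;0 0 0 0 0 0 .07;0 0 0 0 0 0 .07;0 0 0 0 0 0 .07;0 0 0 0 0 0 .07'; python3 -m pendant '0 0 -.02 0 0 0 .07;0 0 -.03 0 0 0 .07;0 0 -.035 0 0 0 .07;0 0 -.035 0 0 0 .07;0 0 -.035 0 0 0 .07;0 0 0 0 0 0 .07;0 0 0 0 0 0 .07;0 0 0 0 0 0 .07;0 0 0 0 0 0 .07'
python3 - <<'E'
from h import *
w=manip.grab_frame("wrist")[:,:,::-1];s=manip.grab_frame("scene")[:,:,::-1]
cv2.imwrite("pics/c7.png",np.hstack([cv2.resize(w,(400,300)),cv2.resize(s[60:270,130:410],(400,300),interpolation=cv2.INTER_CUBIC)]))
print(manip.read_state()["force"])
E
```

```text
clock: 16.12
eef_pos: [0.5416, -0.3288, 0.1116]
eef_rot: [-0.075, 0.012, 0.997, 0.001]
force: [-0.2, 0.3, -0.4]
width: 0.0177
finger_force: 30.0
clock: 16.62
eef_pos: [0.5427, -0.3293, 0.1122]
eef_rot: [-0.075, 0.011, 0.997, 0.001]
force: [0.3, 0.3, -0.1]
width: 0.0558
finger_force: 0.0
clock: 17.37
eef_pos: [0.565, -0.3292, 0.2637]
eef_rot: [-0.076, 0.011, 0.997, 0.002]
force: [0.6, 0.4, -1.0]
width: 0.07
finger_force: 0.0
[-0.33114049 -0.09299917 -0.34703858]
```

View pics/c7.png

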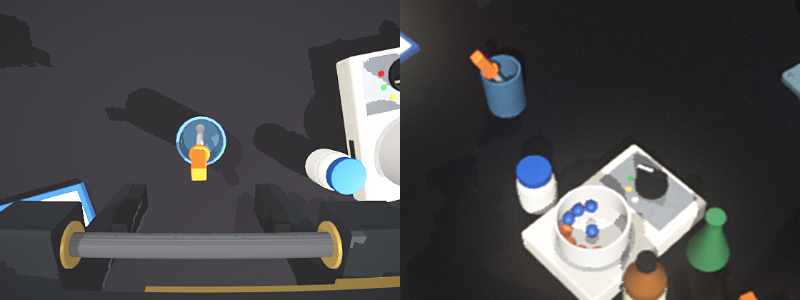

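The stirrer leans in the upright jar, the beads are in the dish, the selector is on green, and the gripper is clear. Letting it settle, then handing in.

```bash
python3 -m pendant '0 0 0 0 0 0 .07;0 0 0 0 0 0 .07;0 0 0 0 0 0 .07;0 0 0 0 0 0 .07;0 0 0 0 0 0 .07;0 0 0 0 0 0 .07' >/dev/null; python3 -c "
from station import manip
print(manip.finish_job())"
```

```text
the job is handed in; nothing more can be done
None
```

The job is handed in at about 18 s of the 72 s: selector turned to green, two full anticlockwise turns stirred, stirrer left leaning in the upright jar with all beads in the dish; no verdict was returned.

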